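# Shut and lock the essential-oil case

## Task

Close and lock the essential-oil case. Push the tray all the way into the case, pushing at the middle of its front because it jams when pushed off-centre; then turn the brass key slowly back and forth until the red-capped pin falls into the tray and locks it, and let go, leaving the bottles standing beside the case where they are.

Things in the scene. Friction and masses are not known exactly. Their poses are not given: they have to be found in the camera images.
- case: light wooden case fixed to the table, turned up to 20 deg, 170 mm wide (y). Origin: on the table, middle of the mouth; x points into the case, z up. Housing x 0 to 200 mm, roof top at z 74 mm. A sill board, 10 mm thick, runs out in front to x = -135 mm and carries the tray
- mouth (a point): middle of the mouth, 34 mm above the table, axes as the case. Rubber guides just inside (x 0 to 35 mm) hold the tray's sides with 1.2 mm play: pushed more than 20 to 30 mm beside the centre line, or slantwise, it skews and jams; draw back and push at the middle to free it
- tray: loose wooden tray of lying bottles, about 0.6 kg, slides along case x, starts 65 to 100 mm out. Origin: middle of the lower edge of the outer face of its front plate, 10 mm above the table; x into the case. Plate 12 mm thick, 164 wide, 1 to 49 mm above the origin, 22 mm brass dot at its middle, no handle. Home: plate on the mouth, origin at case x = -12 mm. Drag 3 to 10 N
- key_grip (a point): middle of the key's bow: upright flat brass plate 40 mm wide (point x), 10 mm thick (point y: pinch across this), 40 mm tall, its centre 145 mm above the table, on a 12 mm round shank. It is on the vertical turning axis, at case x = 75 mm, y = 0. Everything near it is lower than 112 mm
- key (a joint): key angle (rad), counter-clockwise from above, 0: bow along case x; range -1.05 to 1.05, starts near 0, stays where left. The lock engages at a hidden angle, new each time, between -0.8 and 0.8, at least 0.25 from the start on either side, within 0.1 rad either way; maybe a second one on the other side. Once the pin has fallen the key is blocked
- pin: loose steel pin, 12 mm thick, upright in a collar on the roof at case x = 107 mm, y = 0; red cap 22 mm wide, 7 high. Origin: centre of its foot. Up: foot 60 mm, cap top 111 mm above the table, on a hidden disc turned by the key. At the hidden angle it falls by itself 20 mm into the closed tray: foot 40, cap top 91 mm, cap on the collar. If it falls before the tray is home it bars the way
- amber_a: small amber bottle with black cap, 34 mm wide, 85 mm tall, standing left of the case housing (case +y); leave it. Origin: centre of its underside
- amber_b: small amber bottle with white cap, 34 mm wide, 78 mm tall, standing right of the case housing (case -y); leave it. Origin: centre of its underside

How it is judged:
On the way, in this order (a step that is already met when the one before it is completed fails the run):
1. the tray is fully home, with the pin still up (x of tray in the frame of case above -0.0155 m and angle between the x axis of tray and the x axis of case, either way round below 0.04 rad and z of pin in the frame of case above 0.055 m), for 0.2 s.
2. the pin has fallen into the tray (z of pin in the frame of case below 0.044 m), for 0.2 s.
At the end, for the whole second after the job is handed in: The tray is home (its front plate within 3.5 mm of the case's mouth, square to it within 0.04 rad) and the pin is down in the tray (its foot less than 44 mm above the table), both at rest (x of tray in the frame of case above -0.0155 m and angle between the x axis of tray and the x axis of case, either way round below 0.04 rad and z of pin in the frame of case below 0.044 m and linear speed of each of pin, tray below 0.02 m/s); the robot touches nothing.
It fails at once if a bottle beside the case is shifted by more than 25 mm or tipped (distance of any of amber_a, amber_b from where it was at the start of the episode above 0.025 m or angle between any of amber_a, amber_b's own z axis and vertical above 0.5 rad).
It also fails if it takes over 61 s, if anything falls off the work surface, if the arm or the gripper's body presses on something with over 40 N, if the wrist force passes 120 N, or if a joint passes its speed limit or range.

## Robot

A 7-joint arm with a two-finger parallel gripper is mounted at the origin on the work surface. World frame = base frame: x ahead of the robot, y to its left, z up, the work surface at z = 0. Lengths are in m, angles in rad, forces in N, time in s.
With the tool pointing down it reaches from about 0.425 to 0.875 m from the base axis. Payload 4.7 kg.
Tool frame: the origin (TCP) lies where the fingers leave the gripper's body, on its centre line; the fingertips stand 70 mm ahead of it and the grasp point (between the pads) lies 51 mm ahead of it; z points along the fingers, y is the line along which they close (so a half turn about z gives the same grasp; the last joint's range is limited). The gripper opens to 87 mm and grips with 3 to 60 N. Pads are 19 mm wide; open, the fingers measure 117 mm over their backs; the gripper's body (75 mm by 190 mm) begins 51 mm behind the grasp point.
Start: joints at [1.164, 0.321, -0.07, 1.45, 0.023, 1.371, -0.057], TCP at [0.266, -0.593, 0.292] pointing down, gripper open.
Joint ranges: [-2.86, 2.86], [-0.3, 2.09], [-1.38, 1.24], [0.06, 2.45], [-1.56, 4.7], [0.09, 2.05], [-2.69, 2.69]. Speed limits (rad/s): [2.57, 2.57, 3.14, 3.14, 3.14, 3.14, 3.14].

## Interface

Orientations are given as a rotation vector (axis times angle).
In Python, from bench import ctrl gives the robot as it stands.
- The arm moves only by the tool play_rows, never from a script. Its argument "increments" is a list that holds one entry, the list of rows, each a list of 7 numbers: the shift along the tool's x, y, z as a fraction of full scale, then the turn, a rotation vector about the tool's x, y, z as a fraction of full scale, then the gripper command: -1 is shut, 1 is fully open, values between are in proportion. A call has 1 to 8 rows; each row is the pose to reach, as a shift and turn from the pose commanded when the call began, along the tool's axes at that moment; what a row does not reach only later rows make up. Full scale, the value 1, is 0.1 m for a shift and 90 degrees for a turn. A row lasts 1/10 s, in which the tool goes at most 50 mm and 8.59 degrees, less where a joint would pass 70% of its speed; a pose out of reach is approached as far as the arm can. A call with a number of a shift or a turn outside -1 to 1 is refused whole. A call with a gripper value outside its range is refused whole. The fingers move at their own pace and stop on an object; "squeeze" is the grip in N (left out, the last holds). Time passes only in rows, so rows that repeat a pose let the fingers close. It gives the time, the measured TCP pose, the force, the opening and the grip force at its end, in the units of the state.
- ctrl.get_state(): the state, without advancing time (a new reading comes with each control period).
- ctrl.get_image(name): name is "scene" or "side" or "wrist"; returns the picture (480x640x3 uint8, red, green, blue); there is no depth.
- ctrl.get_calibration(name): a dict with "vertical_fov" (degrees; the focal length in pixels is half the picture's height over the tangent of half this angle, whatever the lens; pixels are square), "cx", "cy" (the principal point, pixels), "R" (3x3) and "t" (3): a world point X has camera coordinates R X + t; the wrist camera has in their place "T_tool_cam" (4x4, takes a point from camera to tool coordinates, whose origin is the TCP and whose axes are the flange's). Camera axes: x right, y down, z forward; pixel columns grow to the right and rows downward; lengths in m; the calibration is good to about 2 mm. A picture is of the moment at which its call begins: read the wrist's pose just before it. get_calibration takes no time and is no camera call.
- ctrl.close_job(): hands the job in; it is judged then, once.
The state is a dict: "time": time; "joint_positions": joint angles; "qd": joint speeds; "joint_torque": joint torques, N m; "position": TCP position; "tool_rot": TCP orientation; "ft_force": force on the tool from outside, world axes, zero at the start; "torque": the same for the moment, N m; "grip_width": opening from 0.0 (shut) to 1.0 (fully open); "grip_force": force on a finger pad.
Only numpy, scipy, OpenCV 4.12 (cv2) and the standard library are available. Lean on these libraries where they do the work, as an engineer would, in place of code of your own. Each camera call takes 0.05 s, during which the arm holds its last target. There are 200 camera calls.

## Working session

There is one attempt and no reset: what is moved stays moved. The work goes in short steps, Python scripts to look and compute and a tool call to move; the robot and the scene stay as the last step left them, time stands still between calls to the robot, and variables do not carry over. Pictures are saved under pics/ and viewed, at most 10 in all, crops included, and the job is handed in when it is done.

Besides the shell and the picture viewer there is one more tool, called after "Request:" as name(argument=value, ...) on one line, values as JSON. play_rows: Moves the arm, as the interface text tells. Shift numbers are shares of 0.1 m and turn numbers shares of 90 degrees, none past 1 either way. Its arguments: {"type":"object","properties":{"increments":{"type":"array"},"squeeze":{"type":"number"}},"required":["increments"]}

```bash
mkdir -p pics
cat > h.py <<'E'
import numpy as np, cv2
from bench import ctrl
from scipy.spatial.transform import Rotation as R
def cal(n):
    c=ctrl.get_calibration(n); f=240/np.tan(np.radians(c["vertical_fov"])/2)
    if "R" in c: return c,f,np.array(c["R"]),np.array(c["t"])
    s=ctrl.get_state(); T=np.eye(4); T[:3,:3]=R.from_rotvec(s["tool_rot"]).as_matrix(); T[:3,3]=s["position"]
    M=np.linalg.inv(T@np.array(c["T_tool_cam"])); return c,f,M[:3,:3],M[:3,3]
def atz(n,u,v,z):
    c,f,Rm,t=cal(n); d=Rm.T@np.array([(u-c["cx"])/f,(v-c["cy"])/f,1]); o=-Rm.T@t
    return o+d*(z-o[2])/d[2]
def proj(n,X):
    c,f,Rm,t=cal(n); p=Rm@np.array(X)+t; return f*p[0]/p[2]+c["cx"],f*p[1]/p[2]+c["cy"]
def totool(X):
    s=ctrl.get_state(); return R.from_rotvec(s["tool_rot"]).inv().apply(np.array(X)-s["position"])
E
python3 - <<'E'
from h import *
for n in("scene","side"): cv2.imwrite(f"pics/{n}0.png",ctrl.get_image(n)[:,:,::-1])
s=ctrl.get_state();print(s);print(R.from_rotvec(s["tool_rot"]).as_matrix().round(3))
for n in("scene","side","wrist"):print(n,ctrl.get_calibration(n))
E
```

```text
{'time': 0.1, 'joint_positions': array([ 1.16407386,  0.32174937, -0.07007054,  1.45154429,  0.02261415,
        1.3707864 , -0.05692885]), 'qd': array([-0.00227841,  0.00020525,  0.00041203, -0.00368592,  0.00011068,
       -0.00050165, -0.00102109]), 'joint_torque': array([-5.58576903e-04, -4.92573345e+01, -4.05927720e-01, -3.13399315e+01,
       -6.41170051e-02,  3.94251966e-02,  6.51048231e-05]), 'position': array([ 0.26533211, -0.59297553,  0.29127472]), 'tool_rot': array([-3.07070819e+00, -6.55799530e-01,  7.26194044e-04]), 'ft_force': array([-0.08000381,  0.24323224, -0.7171495 ]), 'torque': array([-0.01406431,  0.03183244,  0.04021727]), 'grip_force': 0.0, 'grip_width': 1.0030125294207555}
[[ 0.913  0.408 -0.001]
 [ 0.409 -0.913  0.002]
 [-0.    -0.002 -1.   ]]
scene {'vertical_fov': 53.62587185512477, 'cx': 322.08406105220445, 'cy': 239.28088148506555, 'R': array([[ 0.69535998,  0.71850553,  0.01497707],
       [ 0.41616434, -0.38559294, -0.82348365],
       [-0.5859025 ,  0.57885049, -0.56714228]]), 't': array([-0.45354607, -0.15472858,  1.08006356])}
side {'vertical_fov': 56.552495559063864, 'cx': 325.6773994922489, 'cy': 242.6486281177071, 'R': array([[-0.938183  , -0.34592384,  0.01222075],
       [-0.24844208,  0.64837853, -0.71964006],
       [ 0.24101698, -0.67819022, -0.69423976]]), 't': array([0.56238284, 0.22688145, 0.61614237])}
wrist {'vertical_fov': 61.256584373112545, 'cx': 319.335475919519, 'cy': 242.98599318891, 'T_tool_cam': array([[-7.58598578e-04, -9.70677754e-01, -2.40383281e-01,
         6.57415836e-02],
       [ 9.99999711e-01, -7.45782517e-04, -1.44285659e-04,
        -9.45763681e-04],
       [-3.92187691e-05, -2.40383322e-01,  9.70678040e-01,
        -9.22202050e-02],
       [ 0.00000000e+00,  0.00000000e+00,  0.00000000e+00,
         1.00000000e+00]])}
```

View pics/scene0.png

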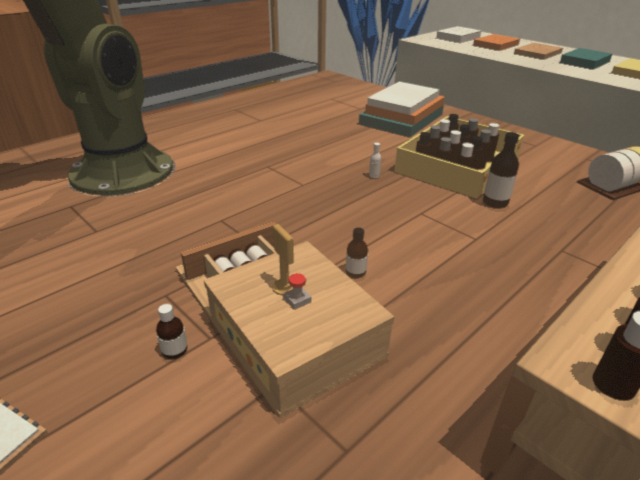

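View pics/side0.png

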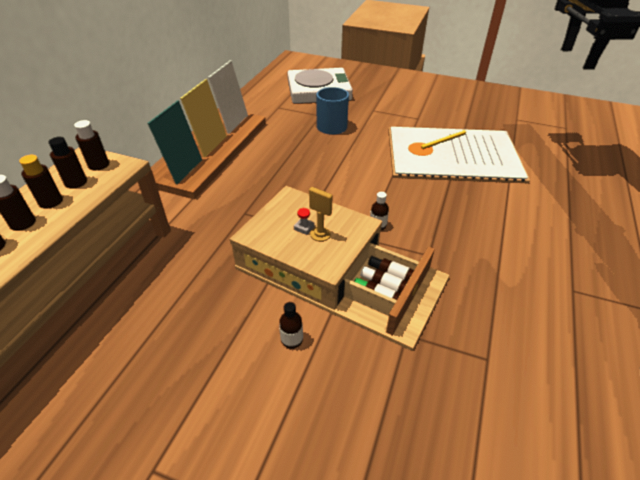

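The scene view shows the case with its mouth facing the robot: roof corners (206,283), (308,246), (391,318), (275,378), red cap (297,279), plate top edge (183,272)-(273,228). In the side view the roof corners are about (289,190), (384,228), (235,239), with the red cap at (304,213) and the plate top edge (433,250)-(392,322).

Run:
```python
from h import *
P=lambda l,n,u,v,z:print(l,n,atz(n,u,v,z).round(4))
for u,v in((206,283),(308,246),(391,318),(275,378)):P("roof","scene",u,v,.074)
for u,v in((384,228),(343,281),(289,190),(235,239)):P("roof","side",u,v,.074)
P("cap","scene",297,279,.111);P("cap","side",304,212,.111)
P("plate","scene",183,274,.059);P("plate","scene",273,229,.059)
P("plate","side",433,250,.059);P("plate","side",391,324,.059)
P("bow","scene",284,241,.155);P("bow","side",320,201,.145)
for n,k,b in(("scene",(270,215,420,400),4),("side",(225,180,455,350),3)):
    im=cv2.imread(f"pics/{n}0.png")[b and k[1]:k[3],k[0]:k[2]]
    im=cv2.resize(im,None,fx=3,fy=3,interpolation=cv2.INTER_CUBIC);cv2.imwrite(f"pics/{n}_c.png",im)
```

```text
roof scene [ 0.5488 -0.1213  0.074 ]
roof scene [0.5792 0.0394 0.074 ]
roof scene [0.7647 0.0099 0.074 ]
roof scene [ 0.7372 -0.155   0.074 ]
roof side [ 0.532  -0.1026  0.074 ]
roof side [0.5592 0.036  0.074 ]
roof side [ 0.7259 -0.1418  0.074 ]
roof side [0.7558 0.0125 0.074 ]
cap scene [ 0.661  -0.0547  0.111 ]
cap side [ 0.6581 -0.0522  0.111 ]
plate scene [ 0.4923 -0.1258  0.059 ]
plate scene [0.4885 0.0441 0.059 ]
plate side [ 0.4439 -0.0954  0.059 ]
plate side [0.4727 0.076  0.059 ]
bow scene [ 0.6351 -0.0524  0.155 ]
bow side [ 0.6288 -0.0488  0.145 ]
```

View pics/side_c.png

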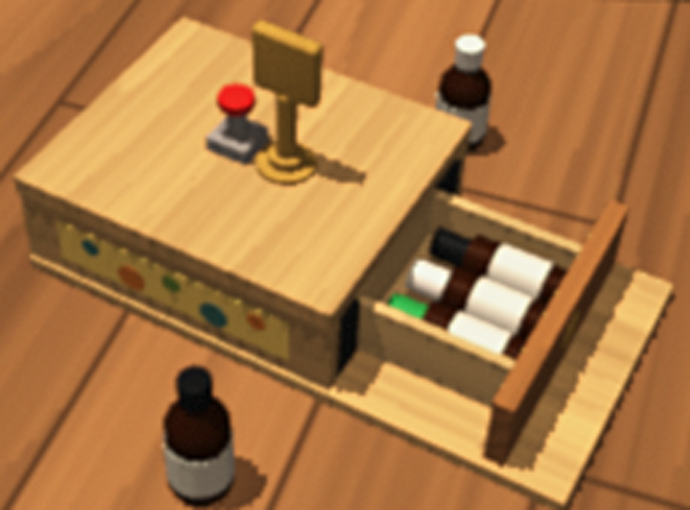

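The crop shows roof corners at full-image pixels (288,186), (381,221), (336,286), (231,241), cap (304,212), bow centre (321,201), and plate outer top corners (434,249), (396,316).

```bash
cat >> h.py <<'E'
def cw(p,X):
    c,s=np.cos(p[2]),np.sin(p[2]); return np.array([p[0]+c*X[0]-s*X[1],p[1]+s*X[0]+c*X[1],X[2]])
E
python3 - <<'E'
from h import *
from scipy.optimize import least_squares
O=[("side",288,186,(.2,-.085,.074)),("side",381,221,(0,-.085,.074)),("side",336,286,(0,.085,.074)),("side",231,241,(.2,.085,.074)),
("side",304,212,(.107,0,.111)),("side",320.7,201.3,(.075,0,.145)),("scene",206,283,(0,-.085,.074)),("scene",308,246,(0,.085,.074)),
("scene",391,318,(.2,.085,.074)),("scene",275,378,(.2,-.085,.074)),("scene",297,279,(.107,0,.111))]
T=[("side",434,249,-.082),("side",396,318,.082),("scene",183,274,-.082),("scene",273,228,.082)]
def f(p):
    r=[np.subtract(proj(n,cw(p,X)),(u,v)) for n,u,v,X in O]
    return np.ravel(r)
s=least_squares(f,[.56,-.04,-.15],loss="soft_l1");p=s.x;print(p);print(f(p).reshape(-1,2).round(1))
for n,u,v,y in T:
    X=atz(n,u,v,.059);c,q=np.cos(p[2]),np.sin(p[2]);d=X-[p[0],p[1],0];print("tray in case",n,c*d[0]+q*d[1],-q*d[0]+c*d[1])
print("mouth tool target", cw(p,(-.2,0,.15)), "key",cw(p,(.075,0,.145)))
E
```

```text
[ 0.55408356 -0.03576585 -0.17481972]
[[-1.4 -0.9]
 [ 1.4 -0.1]
 [-1.7 -1.1]
 [-1.6 -3.2]
 [-0.3 -1. ]
 [-0.2 -0.2]
 [-2.7 -3.8]
 [-0.5 -5. ]
 [ 2.3 -0.8]
 [-0.  -0.9]
 [-0.6 -0.7]]
tray in case side -0.0987512250824777 -0.08099533913511717
tray in case side -0.10147096831180306 0.08253507890344651
tray in case scene -0.04513038150283885 -0.09943945593356363
tray in case scene -0.08107719359327857 0.06875789029472507
mouth tool target [ 0.35713198 -0.00097973  0.15      ] key [ 0.6279404  -0.04881065  0.145     ]
```

Request:
play_rows(increments=[[[0.85, -1, 0, 0, 0, -0.5, -1], [0.85, -1, 0, 0, 0, -0.5, -1], [0.85, -1, 0, 0, 0, -0.5, -1], [0.85, -1, 0, 0, 0, -0.5, -1], [0.85, -1, 0, 0, 0, -0.5, -1], [0.85, -1, 0, 0, 0, -0.5, -1]]])

```text
time: 0.7
position: [0.3022, -0.4668, 0.292]
tool_rot: [-2.583, -1.788, 0.0]
ft_force: [-0.1, 0.4, 0.9]
grip_width: 0.542
grip_force: 0.0
```

```bash
cat >> h.py <<'E'
CASE=np.array([.5541,-.0358,-.1748])
def go(X,yaw=CASE[2]+np.pi):
    """shift (units of .1 m, tool axes) and turn (units of 90 deg) to TCP X with tool down, tool x at yaw"""
    s=ctrl.get_state(); r=R.from_rotvec(s["tool_rot"])
    G=R.from_matrix(np.array([[np.cos(yaw),np.sin(yaw),0],[np.sin(yaw),-np.cos(yaw),0],[0,0,-1]]))
    print("t",round(s["time"],2),"pos",s["position"].round(4),"q",s["joint_positions"].round(2),"F",s["ft_force"].round(1))
    print("shift",(totool(X)/.1).round(3),"turn",((r.inv()*G).as_rotvec()/(np.pi/2)).round(3))
E
python3 -c "
from h import *
go(cw(CASE,(-.135,0,.25)))"
```

```text
t 0.7 pos [ 0.3022 -0.4668  0.292 ] q [ 1.13  0.13 -0.2   1.68  0.03  1.33  0.57] F [-0.1  0.4  0.9]
shift [ 4.672 -0.487  0.42 ] turn [-0.    -0.    -1.118]
```

Request:
play_rows(increments=[[[1, -0.1, 0, 0, 0, -0.5, -1], [1, -0.1, 0, 0, 0, -0.5, -1], [1, -0.1, 0, 0, 0, -0.5, -1], [1, -0.1, 0, 0, 0, -0.5, -1], [1, -0.1, 0, 0, 0, -0.5, -1], [1, -0.1, 0, 0, 0, -0.5, -1]]])

```text
time: 1.3
position: [0.3284, -0.37, 0.2919]
tool_rot: [-1.703, -2.639, 0.0]
ft_force: [0.8, 0.3, 0.6]
grip_width: 0.029
grip_force: 0.0
```

Request:
play_rows(increments=[[[0.9, 1, 0, 0, 0, 0, -1], [0.9, 1, 0, 0, 0, 0, -1], [0.9, 1, 0, 0, 0, 0, -1], [0.9, 1, 0, 0, 0, 0, -1]]])

```text
time: 1.7
position: [0.3853, -0.2422, 0.2923]
tool_rot: [-1.697, -2.644, -0.002]
ft_force: [-0.4, -0.6, -0.5]
grip_width: 0.004
grip_force: 0.0
```

```bash
python3 -c "
from h import *
go(cw(CASE,(-.135,0,.25)))"
```

```text
t 1.7 pos [ 0.3853 -0.2422  0.2923] q [ 0.95 -0.09 -0.42  1.89 -0.04  1.33  0.97] F [-0.4 -0.6 -0.5]
shift [1.94  1.283 0.425] turn [ 0.001 -0.    -0.615]
```

Request:
play_rows(increments=[[[0.97, 0.64, 0, 0, 0, 0, -1], [0.97, 0.64, 0, 0, 0, 0, -1], [0.97, 0.64, 0, 0, 0, 0, -1]]])

```text
time: 2.0
position: [0.4024, -0.1285, 0.2922]
tool_rot: [-1.701, -2.641, -0.001]
ft_force: [0.6, 0.0, -0.3]
grip_width: 0.007
grip_force: 0.0
```

Request:
play_rows(increments=[[[0.97, 0.64, 0, 0, 0, -0.615, -1], [0.97, 0.64, 0, 0, 0, -0.615, -1], [0.97, 0.64, 0, 0, 0, -0.615, -1], [0.97, 0.64, 0, 0, 0, -0.615, -1], [0.97, 0.64, 0, 0, 0, -0.615, -1], [0.97, 0.64, 0, 0, 0, -0.615, -1], [0.97, 0.64, 0, 0, 0, -0.615, -1], [0.97, 0.64, 0, 0, 0, -0.615, -1]]])

```text
time: 2.8
position: [0.4206, -0.019, 0.292]
tool_rot: [-0.29, -3.128, 0.0]
ft_force: [-0.2, -0.2, -0.6]
grip_width: 0.005
grip_force: 0.0
```

```bash
python3 -c "
from h import *
go(cw(CASE,(-.135,0,.1)))
im=ctrl.get_image('wrist')[:,:,::-1].copy()
cv2.imwrite('pics/w1.png',im)
for X in((-.1,0,.035),(-.1,.082,.059),(-.1,-.082,.059),(.107,0,.111),(.075,0,.165)):print(X,np.round(proj('wrist',cw(CASE,X)),1))
"
```

```text
t 2.8 pos [ 0.4206 -0.019   0.292 ] q [ 0.66 -0.18 -0.6   1.96 -0.1   1.34  1.48] F [-0.2 -0.2 -0.6]
shift [0.006 0.067 1.92 ] turn [-0.    -0.    -0.007]
(-0.1, 0, 0.035) [326.  257.4]
(-0.1, 0.082, 0.059) [424.3 264.1]
(-0.1, -0.082, 0.059) [228.7 266.4]
(0.107, 0, 0.111) [329.5 520.4]
(0.075, 0, 0.165) [331.2 553.9]
```

View pics/w1.png

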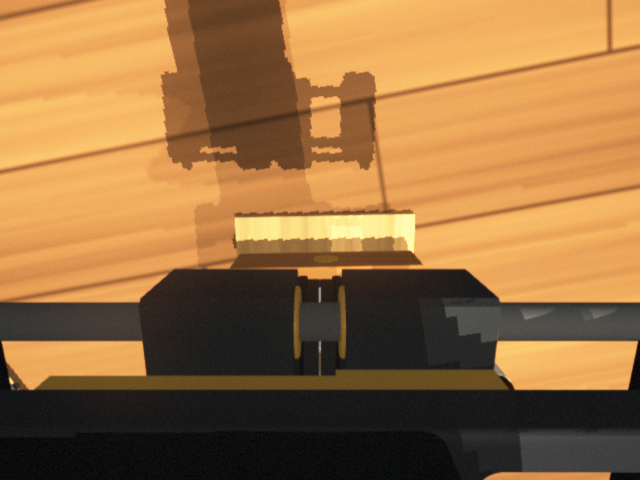

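The wrist view shows the plate's dot at (326,258), against a predicted (326,257). That confirms the fit, with the tray about 100 mm out.

Request:
play_rows(increments=[[[0, 0.07, 0.95, 0, 0, 0, -1], [0, 0.07, 0.95, 0, 0, 0, -1], [0, 0.07, 0.95, 0, 0, 0, -1], [0, 0.07, 0.95, 0, 0, 0, -1]]])

```text
time: 3.25
position: [0.4219, -0.0114, 0.1977]
tool_rot: [-0.29, -3.127, -0.001]
ft_force: [-0.3, -0.0, 0.4]
grip_width: 0.004
grip_force: 0.0
```

```bash
python3 -c "
from h import *
go(cw(CASE,(-.135,0,.1)))
"
```

```text
t 3.25 pos [ 0.4219 -0.0114  0.1977] q [ 0.65 -0.09 -0.65  2.08 -0.06  1.13  1.41] F [-0.3 -0.   0.4]
shift [ 0.005 -0.01   0.977] turn [ 0.    -0.001 -0.006]
```

Request:
play_rows(increments=[[[0, 0, 0.97, 0, 0, 0, -1], [0, 0, 0.97, 0, 0, 0, -1], [0, 0, 0.97, 0, 0, 0, -1], [0, 0, 0.97, 0, 0, 0, -1]]])

```text
time: 3.65
position: [0.4235, -0.0114, 0.1023]
tool_rot: [0.29, 3.126, 0.0]
ft_force: [-0.5, 0.3, 0.5]
grip_width: 0.006
grip_force: 0.0
```

```bash
python3 -c "
from h import *
go(cw(CASE,(-.022,0,.1)))
"
```

```text
t 3.65 pos [ 0.4235 -0.0114  0.1023] q [ 0.63  0.07 -0.68  2.17  0.06  0.91  1.31] F [-0.5  0.3  0.5]
shift [-1.109 -0.002  0.025] turn [ 0.     0.001 -0.006]
```

Now push slowly, ~5–10 mm per row, along case x (tool -x).

Request:
play_rows(increments=[[[-0.1, 0, 0, 0, 0, 0, -1], [-0.2, 0, 0, 0, 0, 0, -1], [-0.25, 0, 0, 0, 0, 0, -1], [-0.3, 0, 0, 0, 0, 0, -1], [-0.35, 0, 0, 0, 0, 0, -1], [-0.4, 0, 0, 0, 0, 0, -1], [-0.45, 0, 0, 0, 0, 0, -1], [-0.5, 0, 0, 0, 0, 0, -1]]])

```text
time: 4.45
position: [0.4701, -0.0197, 0.1005]
tool_rot: [-0.288, -3.124, 0.0]
ft_force: [-7.1, 2.5, 5.8]
grip_width: 0.005
grip_force: 3.5
```

Request:
play_rows(increments=[[[-0.05, 0, 0, 0, 0, 0, -1], [-0.1, 0, 0, 0, 0, 0, -1], [-0.15, 0, 0, 0, 0, 0, -1], [-0.2, 0, 0, 0, 0, 0, -1], [-0.25, 0, 0, 0, 0, 0, -1], [-0.3, 0, 0, 0, 0, 0, -1], [-0.35, 0, 0, 0, 0, 0, -1], [-0.4, 0, 0, 0, 0, 0, -1]]])

```text
time: 5.25
position: [0.5092, -0.0266, 0.1005]
tool_rot: [-0.287, -3.124, -0.0]
ft_force: [-5.8, 2.2, 6.4]
grip_width: 0.004
grip_force: 3.7
```

```bash
python3 -c "
from h import *
go(cw(CASE,(-.022,0,.1)))
cv2.imwrite('pics/s2.png',cv2.resize(ctrl.get_image('side')[170:360,220:460,::-1],None,fx=3,fy=3))
"
```

```text
t 5.25 pos [ 0.5092 -0.0266  0.1005] q [ 0.58  0.28 -0.64  1.98  0.2   0.95  1.23] F [-5.8  2.2  6.4]
shift [-0.238 -0.01   0.004] turn [-0.    -0.003 -0.005]
```

View pics/s2.png

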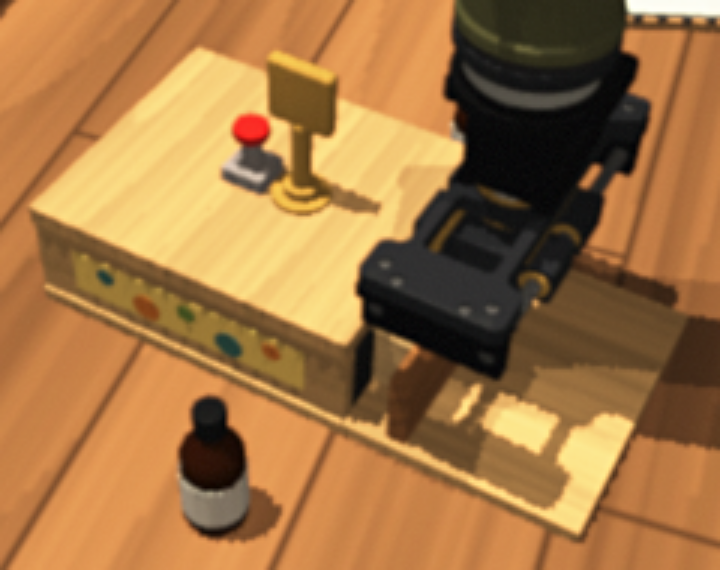

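The view shows the plate still square to the mouth with a small gap left, and the pin still up. I keep pushing and watch the force.

Request:
play_rows(increments=[[[-0.04, 0, 0, 0, 0, 0, -1], [-0.08, 0, 0, 0, 0, 0, -1], [-0.12, 0, 0, 0, 0, 0, -1], [-0.16, 0, 0, 0, 0, 0, -1], [-0.2, 0, 0, 0, 0, 0, -1]]])

```text
time: 5.8
position: [0.5289, -0.0302, 0.1003]
tool_rot: [-0.287, -3.124, -0.001]
ft_force: [-6.3, 2.5, 4.5]
grip_width: 0.004
grip_force: 3.6
```

Request:
play_rows(increments=[[[-0.02, 0, 0, 0, 0, 0, -1], [-0.04, 0, 0, 0, 0, 0, -1], [-0.05, 0, 0, 0, 0, 0, -1]]])

```text
time: 6.1
position: [0.5331, -0.0313, 0.1003]
tool_rot: [-0.287, -3.123, 0.0]
ft_force: [-10.3, 2.7, 8.3]
grip_width: 0.004
grip_force: 5.4
```

```bash
python3 -c "
from h import *
go(cw(CASE,(-.022,0,.1)))
"
```

```text
t 6.1 pos [ 0.5331 -0.0313  0.1003] q [ 0.56  0.33 -0.62  1.92  0.23  0.97  1.22] F [-10.3   2.7   8.3]
shift [ 0.006 -0.008  0.003] turn [-0.    -0.004 -0.006]
```

Force is starting to rise; press a little more to make sure it is home.

Request:
play_rows(increments=[[[-0.02, 0, 0, 0, 0, 0, -1], [-0.04, 0, 0, 0, 0, 0, -1], [-0.04, 0, 0, 0, 0, 0, -1]]])

```text
time: 6.4
position: [0.5337, -0.0313, 0.0998]
tool_rot: [-0.286, -3.114, 0.001]
ft_force: [-18.3, 2.7, 15.6]
grip_width: 0.006
grip_force: 9.5
```

Contact is hard at 18 N with no further advance, so the tray is home. I back off, raise, and open the gripper.

Request:
play_rows(increments=[[[0.15, 0, 0, 0, 0, 0, -1], [0.3, 0, 0, 0, 0, 0, -1], [0.4, 0, -0.3, 0, 0, 0, 0], [0.4, 0, -0.7, 0, 0, 0, 1], [0.4, 0, -1, 0, 0, 0, 1], [0.4, 0, -1, 0, 0, 0, 1]]])

```text
time: 7.0
position: [0.5032, -0.0258, 0.2055]
tool_rot: [0.288, 3.118, -0.003]
ft_force: [0.4, -0.5, -0.0]
grip_width: 0.283
grip_force: 0.0
```

Request:
play_rows(increments=[[[0, 0, -0.5, 0, 0, 0, 1], [0, 0, -0.95, 0, 0, 0, 1], [0, 0, -0.95, 0, 0, 0, 1], [0, 0, -0.95, 0, 0, 0, 1]]])

```text
time: 7.4
position: [0.5004, -0.0258, 0.296]
tool_rot: [0.289, 3.126, -0.001]
ft_force: [-0.7, 0.6, -0.4]
grip_width: 0.649
grip_force: 0.0
```

```bash
python3 -c "
from h import *
go(cw(CASE,(.075,0,.285)))
cv2.imwrite('pics/s3.png',cv2.resize(ctrl.get_image('side')[160:350,220:460,::-1],None,fx=3,fy=3))
"
```

```text
t 7.4 pos [ 0.5004 -0.0258  0.296 ] q [ 0.66  0.03 -0.67  1.79  0.02  1.33  1.37] F [-0.7  0.6 -0.4]
shift [-1.296  0.007  0.113] turn [-0.     0.002 -0.006]
```

View pics/s3.png

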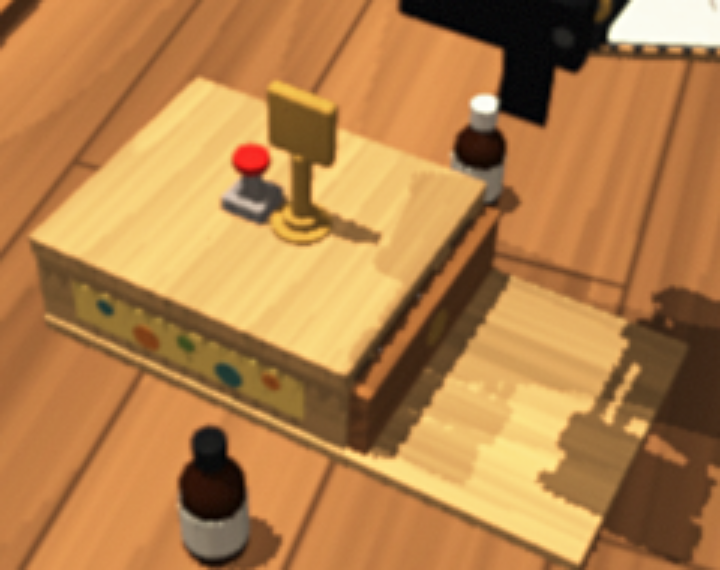

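The view shows the plate flush on the mouth with the pin up. Next, over the key.

Request:
play_rows(increments=[[[-0.4, 0, 0, 0, 0, 0, 1], [-0.8, 0, 0, 0, 0, 0, 1], [-1, 0, 0, 0, 0, 0, 1], [-1, 0, 0, 0, 0, 0, 1]]])

```text
time: 7.85
position: [0.5989, -0.0447, 0.2918]
tool_rot: [-0.289, -3.124, -0.003]
ft_force: [-0.0, 0.4, -0.4]
grip_width: 0.985
grip_force: 0.0
```

Request:
play_rows(increments=[[[-0.3, 0, 0, 0, 0, 0, 1], [-0.3, 0, 0, 0, 0, 0, 1], [-0.3, 0, 0.2, 0, 0, 0, 1]]])

```text
time: 8.15
position: [0.6277, -0.0487, 0.276]
tool_rot: [0.288, 3.127, 0.001]
ft_force: [-0.1, -0.3, 0.2]
grip_width: 1.0
grip_force: 0.0
```

```bash
python3 -c "
from h import *
a,b=atz('side',310,189,.165),atz('side',331.7,200,.165)
print(a,b,(np.arctan2(*(a-b)[1::-1])-CASE[2]), (a+b)/2)
go(cw(CASE,(.075,0,.197)))
print(ctrl.get_state()['grip_width'])
"
```

```text
[ 0.64491251 -0.04749188  0.165     ] [ 0.60447624 -0.03399164  0.165     ] -0.1474285134463431 [ 0.62469438 -0.04074176  0.165     ]
t 8.15 pos [ 0.6277 -0.0487  0.276 ] q [ 0.56  0.35 -0.66  1.51  0.22  1.35  1.27] F [-0.1 -0.3  0.2]
shift [-0.001 -0.002  0.79 ] turn [ 0.     0.001 -0.005]
1.0004057602719674
```

Request:
play_rows(increments=[[[0, 0, 0.3, 0, 0, 0, 1], [0, 0, 0.6, 0, 0, 0, 1], [0, 0, 0.79, 0, 0, 0, 1], [0, 0, 0.79, 0, 0, 0, 1]]])

```text
time: 8.55
position: [0.6239, -0.0491, 0.1923]
tool_rot: [-0.287, -3.12, 0.0]
ft_force: [0.5, 0.3, 0.4]
grip_width: 1.0
grip_force: 0.0
```

Request:
play_rows(increments=[[[0, 0, 0, 0, 0, 0, -1], [0, 0, 0, 0, 0, 0, -1], [0, 0, 0, 0, 0, 0, -1], [0, 0, 0, 0, 0, 0, -1], [0, 0, 0, 0, 0, 0, -1], [0, 0, 0, 0, 0, 0, -1], [0, 0, 0, 0, 0, 0, -1], [0, 0, 0, 0, 0, 0, -1]]], squeeze=15)

```text
time: 9.35
position: [0.6274, -0.0493, 0.1962]
tool_rot: [-0.289, -3.128, 0.0]
ft_force: [-0.7, 0.3, -0.2]
grip_width: 0.361
grip_force: 0.0
```

Request:
play_rows(increments=[[[0, 0, 0, 0, 0, 0, -1], [0, 0, 0, 0, 0, 0, -1], [0, 0, 0, 0, 0, 0, -1], [0, 0, 0, 0, 0, 0, -1]]])

```text
time: 9.75
position: [0.6275, -0.0488, 0.1962]
tool_rot: [0.288, 3.128, 0.001]
ft_force: [0.7, 0.7, 0.1]
grip_width: 0.115
grip_force: 15.1
```

Request:
play_rows(increments=[[[0, 0, 0, 0, 0, -0.03, -1], [0, 0, 0, 0, 0, -0.06, -1], [0, 0, 0, 0, 0, -0.09, -1], [0, 0, 0, 0, 0, -0.12, -1], [0, 0, 0, 0, 0, -0.14, -1], [0, 0, 0, 0, 0, -0.16, -1], [0, 0, 0, 0, 0, -0.18, -1], [0, 0, 0, 0, 0, -0.2, -1]]], squeeze=20)

```text
time: 10.55
position: [0.6274, -0.0493, 0.1962]
tool_rot: [-0.208, 3.135, 0.0]
ft_force: [1.1, 0.2, -0.3]
grip_width: 0.113
grip_force: 20.1
```

```bash
cat >> h.py <<'E'
def chk():
    s=ctrl.get_state(); m=R.from_rotvec(s["tool_rot"]).as_matrix()[:,0]
    im=ctrl.get_image("side"); hsv=cv2.cvtColor(im,cv2.COLOR_RGB2HSV)[190:240,280:330]
    k=((hsv[...,0]<5)|(hsv[...,0]>174))&(hsv[...,1]>200)&(hsv[...,2]>130); v,u=np.nonzero(k)
    print("key ang",np.round((np.arctan2(m[1],m[0])-CASE[2]-np.pi+np.pi)%(2*np.pi)-np.pi,3),"tq",s["torque"].round(2),"F",s["ft_force"].round(1),"grip",round(s["grip_width"],3),"q7",s["joint_positions"][6].round(2))
    print("red",k.sum(),(u.mean()+280,v.mean()+190) if k.any() else None,"up",proj("side",cw(CASE,(.107,0,.111))),"down",proj("side",cw(CASE,(.107,0,.091))))
    return im
E
python3 -c "
from h import *
im=cv2.imread('pics/side0.png')[:,:,::-1];hsv=cv2.cvtColor(np.ascontiguousarray(im),cv2.COLOR_RGB2HSV)[190:240,280:330]
k=((hsv[...,0]<5)|(hsv[...,0]>174))&(hsv[...,1]>200)&(hsv[...,2]>130);v,u=np.nonzero(k);print('start',k.sum(),u.mean()+280,v.mean()+190)
chk()"
```

```text
start 79 303.2658227848101 212.27848101265823
key ang 0.307 tq [ 0.31 -0.28 -0.06] F [ 1.1  0.2 -0.3] grip 0.113 q7 1.53
red 73 (np.float64(302.26027397260276), np.float64(212.95890410958904)) up (np.float64(303.73534799237143), np.float64(211.00917482169731)) down (np.float64(303.99657594248487), np.float64(220.17167338495207))
```

Red cap is visible and still up; key at +0.31. Continue counter-clockwise.

Request:
play_rows(increments=[[[0, 0, 0, 0, 0, -0.02, -1], [0, 0, 0, 0, 0, -0.04, -1], [0, 0, 0, 0, 0, -0.06, -1], [0, 0, 0, 0, 0, -0.08, -1], [0, 0, 0, 0, 0, -0.1, -1], [0, 0, 0, 0, 0, -0.12, -1], [0, 0, 0, 0, 0, -0.14, -1], [0, 0, 0, 0, 0, -0.16, -1]]])

```text
time: 11.4
position: [0.6275, -0.0497, 0.1962]
tool_rot: [-0.599, 3.084, -0.001]
ft_force: [1.6, -0.3, -1.5]
grip_width: 0.112
grip_force: 20.1
```

```bash
python3 -c "
from h import *
chk()"
```

```text
key ang 0.559 tq [ 0.13 -0.55 -0.04] F [ 1.6 -0.3 -1.5] grip 0.112 q7 1.77
red 55 (np.float64(302.3272727272727), np.float64(213.76363636363635)) up (np.float64(303.73534799237143), np.float64(211.00917482169731)) down (np.float64(303.99657594248487), np.float64(220.17167338495207))
```

Request:
play_rows(increments=[[[0, 0, 0, 0, 0, -0.02, -1], [0, 0, 0, 0, 0, -0.04, -1], [0, 0, 0, 0, 0, -0.06, -1], [0, 0, 0, 0, 0, -0.08, -1], [0, 0, 0, 0, 0, -0.1, -1], [0, 0, 0, 0, 0, -0.12, -1], [0, 0, 0, 0, 0, -0.14, -1], [0, 0, 0, 0, 0, -0.16, -1]]])

```text
time: 12.25
position: [0.6277, -0.05, 0.1962]
tool_rot: [-0.981, 2.984, -0.002]
ft_force: [4.2, -2.0, -3.9]
grip_width: 0.114
grip_force: 20.1
```

```bash
python3 -c "
from h import *
chk()"
```

```text
key ang 0.81 tq [-0.52 -1.07 -0.08] F [ 4.2 -2.  -3.9] grip 0.114 q7 2.0
red 72 (np.float64(302.9861111111111), np.float64(211.80555555555554)) up (np.float64(303.73534799237143), np.float64(211.00917482169731)) down (np.float64(303.99657594248487), np.float64(220.17167338495207))
```

Not on this side up to +0.81; go the other way.

Request:
play_rows(increments=[[[0, 0, 0, 0, 0, 0.06, -1], [0, 0, 0, 0, 0, 0.12, -1], [0, 0, 0, 0, 0, 0.18, -1], [0, 0, 0, 0, 0, 0.24, -1], [0, 0, 0, 0, 0, 0.3, -1], [0, 0, 0, 0, 0, 0.36, -1], [0, 0, 0, 0, 0, 0.42, -1], [0, 0, 0, 0, 0, 0.48, -1]]])

```text
time: 13.1
position: [0.6274, -0.0488, 0.1962]
tool_rot: [0.193, 3.136, 0.001]
ft_force: [2.5, -1.5, -2.3]
grip_width: 0.115
grip_force: 20.1
```

Request:
play_rows(increments=[[[0, 0, 0, 0, 0, 0.03, -1], [0, 0, 0, 0, 0, 0.06, -1], [0, 0, 0, 0, 0, 0.08, -1], [0, 0, 0, 0, 0, 0.1, -1], [0, 0, 0, 0, 0, 0.12, -1], [0, 0, 0, 0, 0, 0.14, -1], [0, 0, 0, 0, 0, 0.16, -1], [0, 0, 0, 0, 0, 0.18, -1]]])

```text
time: 13.9
position: [0.6275, -0.0484, 0.1962]
tool_rot: [0.633, 3.077, 0.002]
ft_force: [4.0, 1.6, -3.4]
grip_width: 0.111
grip_force: 20.1
```

```bash
python3 -c "
from h import *
chk()"
```

```text
key ang -0.231 tq [ 0.52 -1.04  0.11] F [ 4.   1.6 -3.4] grip 0.111 q7 1.03
red 86 (np.float64(303.25581395348837), np.float64(212.40697674418604)) up (np.float64(303.73534799237143), np.float64(211.00917482169731)) down (np.float64(303.99657594248487), np.float64(220.17167338495207))
```

Request:
play_rows(increments=[[[0, 0, 0, 0, 0, 0.02, -1], [0, 0, 0, 0, 0, 0.04, -1], [0, 0, 0, 0, 0, 0.06, -1], [0, 0, 0, 0, 0, 0.08, -1], [0, 0, 0, 0, 0, 0.1, -1], [0, 0, 0, 0, 0, 0.12, -1], [0, 0, 0, 0, 0, 0.14, -1], [0, 0, 0, 0, 0, 0.16, -1]]])

```text
time: 14.75
position: [0.6277, -0.048, 0.1962]
tool_rot: [1.012, 2.974, 0.003]
ft_force: [4.7, 2.4, -4.5]
grip_width: 0.12
grip_force: 20.1
```

```bash
python3 -c "
from h import *
chk()"
```

```text
key ang -0.481 tq [ 0.68 -1.27  0.1 ] F [ 4.7  2.4 -4.5] grip 0.12 q7 0.79
red 80 (np.float64(304.1375), np.float64(221.275)) up (np.float64(303.73534799237143), np.float64(211.00917482169731)) down (np.float64(303.99657594248487), np.float64(220.17167338495207))
```

The cap has dropped to the "down" position (304,221). Let go and rise.

Request:
play_rows(increments=[[[0, 0, 0, 0, 0, 0, 0.6], [0, 0, 0, 0, 0, 0, 0.6], [0, 0, 0, 0, 0, 0, 0.6], [0, 0, 0, 0, 0, 0, 0.6], [0, 0, 0, 0, 0, 0, 0.6], [0, 0, 0, 0, 0, 0, 0.6], [0, 0, 0, 0, 0, 0, 0.6], [0, 0, 0, 0, 0, 0, 0.6]]])

```text
time: 15.6
position: [0.6274, -0.0493, 0.1963]
tool_rot: [-1.011, -2.974, 0.0]
ft_force: [-0.3, 0.0, 0.1]
grip_width: 0.741
grip_force: 0.0
```

Request:
play_rows(increments=[[[0, 0, -0.2, 0, 0, 0, 0.6], [0, 0, -0.5, 0, 0, 0, 0.6], [0, 0, -0.8, 0, 0, 0, 0.6], [0, 0, -1, 0, 0, 0, 0.6], [0, 0, -1, 0, 0, 0, 0.6], [0, 0, -1, 0, 0, 0, 0.6], [0, 0, -1, 0, 0, 0, 0.6]]])

```text
time: 16.3
position: [0.6267, -0.0495, 0.2946]
tool_rot: [-1.01, -2.972, 0.001]
ft_force: [0.1, 0.6, 0.1]
grip_width: 0.798
grip_force: 0.0
```

```bash
python3 -c "
from h import *
im=chk()
cv2.imwrite('pics/s4.png',cv2.resize(im[160:350,220:460,::-1],None,fx=3,fy=3))
"
```

```text
key ang -0.48 tq [ 0.01 -0.13 -0.06] F [0.1 0.6 0.1] grip 0.798 q7 0.82
red 79 (np.float64(304.17721518987344), np.float64(221.22784810126583)) up (np.float64(303.73534799237143), np.float64(211.00917482169731)) down (np.float64(303.99657594248487), np.float64(220.17167338495207))
```

View pics/s4.png

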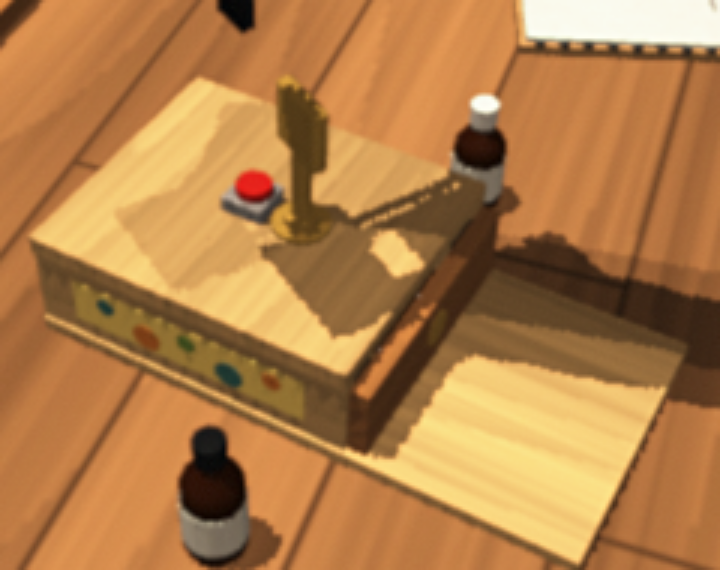

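The view shows the cap sitting on the collar at crop (255,186), the tray flush, both bottles in place and the gripper clear.

```bash
python3 -c "
from h import *
print(ctrl.close_job())"
```

```text
the job is handed in; nothing more can be done
None
```

The tray is fully home, the pin dropped into it at a key angle of about -0.48 rad or just before, the arm is clear with both bottles where they stood, and I handed the job in after about 16 s; no verdict was returned.

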